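# Unstack the pantry tins into their trays

## Task

Take the stack of groceries apart from the top down and set each thing straight into the white tray made for its shape and size: the spice tin in the small square tray, the can in the round one, the flat tin in the shorter oblong one and the carton in the long one, each upright as it stands now and flat on the tray's floor. Never tip anything over, and leave the mug and the jar where they are.

Things in the scene. Friction and masses are not known exactly. Their poses are not given: they have to be found in the camera images.
- spice_tin: square steel spice tin with a paper band, 36 x 36 mm, 58 mm tall, 70 to 120 g; at the start on top of the stack, at any yaw. Origin: centre of its underside; z up, x and y across its sides.
- round_can: round steel food can with a paper label, 52 mm in diameter, 52 mm tall, 130 to 240 g; second from the top, standing on the flat tin. Origin: centre of its underside; z up.
- flat_tin: flat oblong tin with rounded corners, 100 mm long (x), 56 mm wide (y), 34 mm tall, 150 to 260 g; third from the top, lying flat on the carton. Origin: centre of its underside; z up. Its yaw is up to 0.12 rad off the carton's.
- carton: stiff closed cardboard food carton, 160 mm long (x), 60 mm wide (y), 42 mm tall, 330 to 590 g; the bottom of the stack, lying flat on the counter. Origin: centre of its underside; z up. Long side within about 0.3 rad of the world's x. The whole stack is 186 mm tall, each thing standing within 20 mm of the centre of the one below.
- square_tray: a fixed white plastic tray with a low rim, one of four; origin at the centre of its underside on the counter, z up; the floor is 3 mm thick, the rim 4 mm thick and 8 mm high over the counter (5 mm above the floor); the small square one, 64 x 64 mm outside, 56 x 56 mm inside, for the spice tin (any yaw of the tin will do).
- round_tray: a fixed white plastic tray with a low rim, one of four; origin at the centre of its underside on the counter, z up; the floor is 3 mm thick, the rim 4 mm thick and 8 mm high over the counter (5 mm above the floor); the round one, 80 mm in outer diameter, 72 mm inside, for the can.
- short_tray: a fixed white plastic tray with a low rim, one of four; origin at the centre of its underside on the counter, z up; the floor is 3 mm thick, the rim 4 mm thick and 8 mm high over the counter (5 mm above the floor); the shorter oblong one, 128 mm (x) by 84 mm (y) outside, 120 x 76 mm inside, for the flat tin, long side along long side (either way round).
- long_tray: a fixed white plastic tray with a low rim, one of four; origin at the centre of its underside on the counter, z up; the floor is 3 mm thick, the rim 4 mm thick and 8 mm high over the counter (5 mm above the floor); the long one, 188 mm (x) by 88 mm (y) outside, 180 x 80 mm inside, for the carton, long side along long side (either way round).
- mug: bystander: white ceramic mug, 80 mm in diameter without its handle, 85 mm tall, standing beside the work, at one end of the row of trays. Origin: centre of its underside.
- jar: bystander: amber glass jar with a steel cap, 72 mm wide, 100 mm tall, standing beside the work, at one end of the row of trays. Origin: centre of its underside.
There are look-alikes about, which are no part of the job. Leave any turquoise look-alike of the round_can alone.

How it is judged (in metres and radians):
On the way, in this order (a step that is already met when the one before it is completed fails the run):
1. the spice tin stands in its tray, let go (horizontal distance between spice_tin and square_tray below 0.0155 m and z of spice_tin in the frame of square_tray between 0 and 0.006 m and angle between spice_tin's own z axis and vertical below 0.08 rad and contact force between the fingers and spice_tin below 0.1 N and linear speed of spice_tin below 0.03 m/s), for 0.2 s.
2. the round can stands in its tray, let go (horizontal distance between round_can and round_tray below 0.0155 m and z of round_can in the frame of round_tray between 0 and 0.006 m and angle between round_can's own z axis and vertical below 0.08 rad and contact force between the fingers and round_can below 0.1 N and linear speed of round_can below 0.03 m/s), for 0.2 s.
3. the flat tin stands in its tray, let go (horizontal distance between flat_tin and short_tray below 0.0155 m and z of flat_tin in the frame of short_tray between 0 and 0.006 m and angle between flat_tin's own z axis and vertical below 0.08 rad and contact force between the fingers and flat_tin below 0.1 N and linear speed of flat_tin below 0.03 m/s), for 0.2 s.
4. the carton stands in its tray, let go (horizontal distance between carton and long_tray below 0.0155 m and z of carton in the frame of long_tray between 0 and 0.006 m and angle between carton's own z axis and vertical below 0.08 rad and contact force between the fingers and carton below 0.1 N and linear speed of carton below 0.03 m/s), for 0.2 s.
At the end, for the whole second after the job is handed in: Spice tin, can, flat tin and carton each stand upright (within 0.08 rad) on the floor of their own tray (underside within 3 mm of the floor, centre within 15.5 mm of the tray's centre), let go and at rest. They were set down in that order (all of step 1 and all of step 2 and all of step 3 and all of step 4); the robot touches nothing.
It fails at once if a thing of the stack is tipped over (more than 0.8 rad) (angle between any of spice_tin, round_can, flat_tin, carton's own z axis and vertical above 0.8 rad).
It fails at once if the mug or the jar is moved by more than 25 mm (distance of any of mug, jar from where it was at the start of the episode above 0.025 m).
It also fails if it takes over 120 s, if anything falls off the work surface, if the arm or the gripper's body presses on something with over 40 N, if the wrist force passes 120 N, or if a joint passes its speed limit or range.

## Robot

A 6-joint arm with a two-finger parallel gripper is mounted at the origin on the work surface. World frame = base frame: x ahead of the robot, y to its left, z up, the work surface at z = 0. Lengths are in m, angles in degrees, forces in N, time in s.
With the tool pointing down it reaches from about 0.375 to 0.9 m from the base axis. Payload 3.1 kg.
Tool frame: the origin (TCP) lies midway between the tips of the shut fingers; the grasp point (between the pads) lies 19 mm behind it; z points along the fingers, y is the line along which they close (so a half turn about z gives the same grasp; the last joint's range is limited). The gripper opens to 87 mm and grips with 3 to 60 N. Pads are 19 mm wide; open, the fingers measure 117 mm over their backs; the gripper's body (75 mm by 190 mm) begins 51 mm behind the grasp point.
Start: joints at [54.861, 30.224, 82.088, -0, 67.689, -10.227], TCP at [0.263, 0.567, 0.223] pointing down, gripper open.
Joint ranges: [-176.69, 176.69], [-43.24, 126.21], [12.49, 139.97], [-82, 262], [0, 151.66], [-163.58, 163.58]. Speed limits (degrees/s): [159.86, 159.86, 180, 180, 180, 180].

## Interface

Orientations are given as a 3x3 rotation matrix whose columns are the frame's x, y, z axes.
In Python, from rig import read_state, optics, bot gives the robot as it stands. The module is installed in compiled form; this text tells all that it offers.
- The arm moves only by the tool send_rows, never from a script. Its argument "commands" is a list of rows, each a list of 7 numbers: the turn, a rotation vector about the tool's x, y, z in units of 5 degrees (1.0 is 5 degrees), then the shift along the tool's x, y, z in units of 30 mm (1.0 is 30 mm), then the opening, from 0 (shut) to 1 (fully open). In form: [[rx, ry, rz, tx, ty, tz, gripper], ...]. A call has 1 to 20 rows; each row is the pose to reach, as a shift and turn from the pose commanded when the call began, along the tool's axes at that moment; what a row does not reach only later rows make up. A row lasts 1/12 s, in which the tool goes at most 41.7 mm and 7.16 degrees, less where a joint would pass 70% of its speed; a pose out of reach is approached as far as the arm can. A call with a gripper value outside its range is refused whole. The fingers move at their own pace and stop on an object; the grip force is fixed at half the most. Time passes only in rows, so rows that repeat a pose let the fingers close. It gives the time, the measured TCP pose, the force, the opening and the grip force at its end, in the units of the state.
- read_state(): the state, without advancing time (a new reading comes with each control period).
- optics.capture(name): name is "scene" or "top" or "wrist"; returns a dict with "image" (384x512x3 uint8, blue, green, red), "intrinsics" (3x3 intrinsics, pixels), "k1" (the pictures are not rectified: a ray, as slopes to the right and down, at radius r is drawn at 1 + k1 r^2 times it, then the intrinsics apply), "extrinsics" (4x4, takes a point from world to camera coordinates); the wrist camera has in their place "T_tool_cam" (4x4, takes a point from camera to tool coordinates, whose origin is the TCP and whose axes are the flange's). Camera axes: x right, y down, z forward; pixel columns grow to the right and rows downward; lengths in m; the calibration is good to about 2 mm. A picture is of the moment at which its call begins: read the wrist's pose just before it. There is no depth.
- bot.hand_in(): hands the job in; it is judged then, once.
The state is a dict: "time_s": time; "joint_positions": joint angles; "qvel": joint speeds; "tau": joint torques, N m; "position": TCP position; "tcp_rot": TCP orientation; "force": force on the tool from outside, world axes, zero at the start; "moment": the same for the moment, N m; "opening": opening from 0.0 (shut) to 1.0 (fully open); "grasp_force": force on a finger pad.
Only numpy, scipy, OpenCV 4.12 (cv2) and the standard library are available. Lean on these libraries where they do the work, as an engineer would, in place of code of your own. Each camera call takes 0.05 s, during which the arm holds its last target. There are 200 camera calls.

## Working session

There is one attempt and no reset: what is moved stays moved. The work goes in short steps, Python scripts to look and compute and a tool call to move; the robot and the scene stay as the last step left them, time stands still between calls to the robot, and variables do not carry over. Pictures are saved under pics/ and viewed, at most 14 in all, crops included, and the job is handed in when it is done.

Besides the shell and the picture viewer there is one more tool, called after ">>>" by a JSON object that holds its "name" and its "arguments", one argument or row to a line. send_rows: Moves the arm, as the interface text tells. Its arguments: {"type":"object","properties":{"commands":{"type":"array","items":{"type":"array","items":{"type":"number"}}}},"required":["commands"]}

```bash
mkdir -p pics; python3 - <<'E'
from rig import read_state, optics
import cv2, numpy as np
s=read_state();print(s)
for n in("scene","top"):
    c=optics.capture(n);cv2.imwrite(f"pics/{n}0.png",c["image"]);np.savez(f"{n}0.npz",**c)
    print(n,c["intrinsics"].round(1).tolist(),c["k1"],c["extrinsics"].round(3).tolist())
c=optics.capture("wrist");print(c["T_tool_cam"].round(3).tolist(),c["intrinsics"].tolist())
E
```

```text
{'time_s': 0.0, 'joint_positions': array([ 5.48603496e+01,  3.02791264e+01,  8.21569201e+01,  1.65585560e-04,
        6.76878081e+01, -1.02278766e+01]), 'qvel': array([-0.08798448, -0.01509438, -0.09754553, -0.01446499, -0.02614143,
        0.02905657]), 'tau': array([ 2.32001012e-04, -4.40048397e+01, -1.76591510e+01,  6.33572834e-02,
        5.82925498e-02, -1.47778765e-04]), 'position': array([0.26281454, 0.56625101, 0.22156694]), 'tcp_rot': array([[-9.06956772e-01,  4.21221866e-01, -1.24638096e-03],
       [ 4.21223533e-01,  9.06955134e-01, -1.76616935e-03],
       [ 3.86462456e-04, -2.12684425e-03, -9.99997664e-01]]), 'force': array([-0.60372426, -0.15146433, -0.46821937]), 'moment': array([-0.00146959,  0.01876677, -0.01010853]), 'grasp_force': 0.0, 'opening': 0.9992621024023566}
scene [[393.4, 0.0, 255.0], [0.0, 393.4, 187.8], [0.0, 0.0, 1.0]] -0.032125122571076754 [[-0.351, 0.936, -0.016, 0.203], [0.702, 0.251, -0.666, -0.375], [-0.62, -0.245, -0.746, 1.519], [0.0, 0.0, 0.0, 1.0]]
top [[473.7, 0.0, 259.4], [0.0, 473.7, 191.1], [0.0, 0.0, 1.0]] -0.0801311577981925 [[0.006, -1.0, -0.003, 0.019], [-0.995, -0.006, -0.098, 0.636], [0.098, 0.004, -0.995, 1.428], [0.0, 0.0, 0.0, 1.0]]
[[0.0, -0.956, -0.292, 0.08], [1.0, 0.0, 0.001, 0.0], [-0.001, -0.292, 0.956, -0.162], [0.0, 0.0, 0.0, 1.0]] [[269.7283358327961, 0.0, 251.92902762682044], [0.0, 269.7283358327961, 188.7919800962922], [0.0, 0.0, 1.0]]
```

View pics/top0.png

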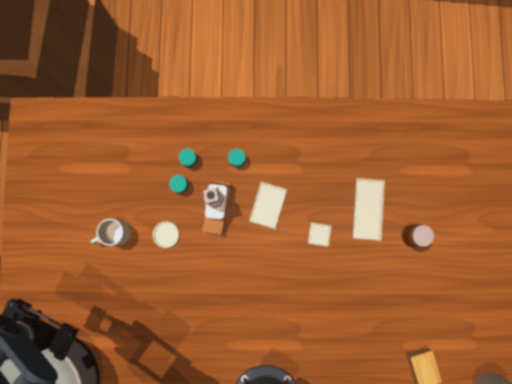

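View pics/scene0.png

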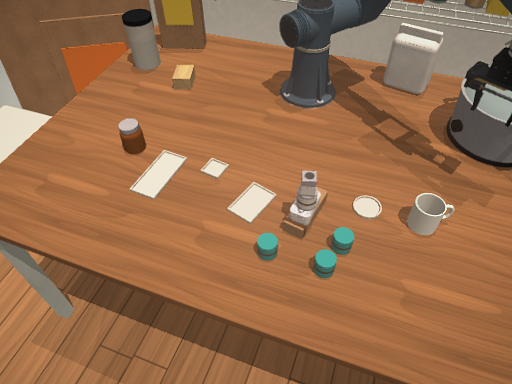

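The top view shows the stack at about (216,205). The trays are round (166,235), short (268,204), square (319,234) and long (369,209). The mug is at (114,233) and the jar at (420,236), with turquoise cans above the stack. The scene view agrees.

```bash
cat > h.py <<'E'
import numpy as np, cv2
from rig import read_state, optics
def grab(n,tag=None):
    s=read_state(); c=optics.capture(n)
    if n=="wrist":
        T=np.eye(4);T[:3,:3]=s["tcp_rot"];T[:3,3]=s["position"]; c["cw"]=T@c["T_tool_cam"]
    else: c["cw"]=np.linalg.inv(c["extrinsics"])
    if tag: cv2.imwrite(f"pics/{tag}.png",c["image"])
    return c
def cast(c,px,z):
    u=cv2.undistortPoints(np.float64(px).reshape(-1,1,2),c["intrinsics"],np.array([c["k1"],0,0,0.]))[:,0]
    d=np.c_[u,np.ones(len(u))]@c["cw"][:3,:3].T; o=c["cw"][:3,3]
    return (o+d*((z-o[2])/d[:,2])[:,None])
def rect(P):
    r=cv2.minAreaRect((P[:,:2]*1000).astype(np.float32)); (x,y),(w,h),a=r
    if w<h: a+=90; w,h=h,w
    return np.round([x,y,w,h,(a+90)%180-90],1)   # mm, long side yaw deg
def blobs(c,mask,z,amin=150):
    m=cv2.morphologyEx(mask.astype(np.uint8)*255,cv2.MORPH_OPEN,np.ones((3,3)))
    for k in cv2.findContours(m,cv2.RETR_EXTERNAL,cv2.CHAIN_APPROX_NONE)[0]:
        if cv2.contourArea(k)>amin:
            print(k[:,0].mean(0).round(),cv2.contourArea(k),rect(cast(c,k,z)))
def move(p,yaw=None):
    """rows units from the current pose to TCP p, tool down, tool-x heading yaw (deg)"""
    from scipy.spatial.transform import Rotation as R
    s=read_state();A=s["tcp_rot"]
    sh=A.T@(np.array(p)-s["position"])/.03
    out=np.zeros(3)
    if yaw is not None:
        x=np.array([np.cos(np.radians(yaw)),np.sin(np.radians(yaw)),0]);z=np.array([0,0,-1.])
        B=np.c_[x,np.cross(z,x),z]; out=R.from_matrix(A.T@B).as_rotvec(degrees=True)/5
    print("move",out.round(2),sh.round(3),"yaw now",np.degrees(np.arctan2(A[1,0],A[0,0])).round(1))
E
python3 - <<'E'
from h import *
for n,z in(("top",.008),("scene",.008)):
    c=grab(n);h=cv2.cvtColor(c["image"],cv2.COLOR_BGR2HSV); print(n)
    blobs(c,(h[...,1]<70)&(h[...,2]>190),z)
c=grab("top"); print(cast(c,[[212,196]],.186),cast(c,[[213,228]],.042))
move([.58,.1,.3],0)
E
```

```text
top
[423. 235.] 262.5 [ 502.7 -489.9   57.8   56.2   90. ]
[319. 234.] 356.5 [ 504.4 -163.5   61.9   61.2   80.8]
[166. 234.] 455.5 [501.9 315.1  74.8  72.2   1.2]
[115. 232.] 190.0 [507.  471.3  55.9  46.1  35.7]
[213. 212.] 154.5 [572.5 164.6  58.5  37.6  84.1]
[268. 205.] 998.0 [594.4  -3.1 126.2  82.3 -16.5]
[368. 209.] 1514.5 [ 583.8 -317.6  184.1   86.    -4.3]
scene
[366. 207.] 363.5 [507.3 311.8  71.   66.1 -70.3]
[251. 203.] 807.0 [601.   -1.9 121.7  79.2 -18.2]
[214. 168.] 203.5 [ 510.6 -163.1   61.7   55.5   82.5]
[158. 174.] 1009.5 [ 589.6 -316.   181.    83.5   -4.1]
[ 16. 128.] 1483.5 [ 540.2 -897.6  333.9  169.9   44.5]
[417.  41.] 318.5 [-526.6  363.6  192.3   87.8   79.1]
[[0.60608192 0.15291628 0.186     ]] [[0.52103782 0.16341572 0.042     ]]
move [-0.000e+00  1.000e-02  3.102e+01] [-16.133  -9.66   -2.588] yaw now 155.1
```

```bash
python3 -c "
from h import *
move([.59,.153,.31],180)"
```

```text
move [-0.01 -0.   -4.98] [-15.691  -7.918  -2.923] yaw now 155.1
```

>>> {"name": "send_rows", "arguments": {
  "commands": [
    [0, 0, -4.98, -15.7, -7.92, -2.92, 1],
    [0, 0, -4.98, -15.7, -7.92, -2.92, 1],
    [0, 0, -4.98, -15.7, -7.92, -2.92, 1],
    [0, 0, -4.98, -15.7, -7.92, -2.92, 1],
    [0, 0, -4.98, -15.7, -7.92, -2.92, 1],
    [0, 0, -4.98, -15.7, -7.92, -2.92, 1],
    [0, 0, -4.98, -15.7, -7.92, -2.92, 1],
    [0, 0, -4.98, -15.7, -7.92, -2.92, 1],
    [0, 0, -4.98, -15.7, -7.92, -2.92, 1],
    [0, 0, -4.98, -15.7, -7.92, -2.92, 1],
    [0, 0, -4.98, -15.7, -7.92, -2.92, 1],
    [0, 0, -4.98, -15.7, -7.92, -2.92, 1],
    [0, 0, -4.98, -15.7, -7.92, -2.92, 1],
    [0, 0, -4.98, -15.7, -7.92, -2.92, 1],
    [0, 0, -4.98, -15.7, -7.92, -2.92, 1],
    [0, 0, -4.98, -15.7, -7.92, -2.92, 1],
    [0, 0, -4.98, -15.7, -7.92, -2.92, 1]
  ]
}}

```text
time_s: 1.72
position: [0.5891, 0.154, 0.3097]
tcp_rot: [[-1.0, -0.001, -0.002], [-0.001, 1.0, 0.0], [0.002, 0.0, -1.0]]
force: [0.3, -0.1, 0.9]
opening: 0.999
grasp_force: 0.0
```

```bash
python3 -c "
from h import *
c=grab('wrist','w1');print(read_state()['position'])
cv2.imwrite('pics/w1b.png',cv2.resize(c['image'],(800,600)))"
```

```text
[0.58906921 0.15423042 0.30979998]
```

View pics/w1b.png

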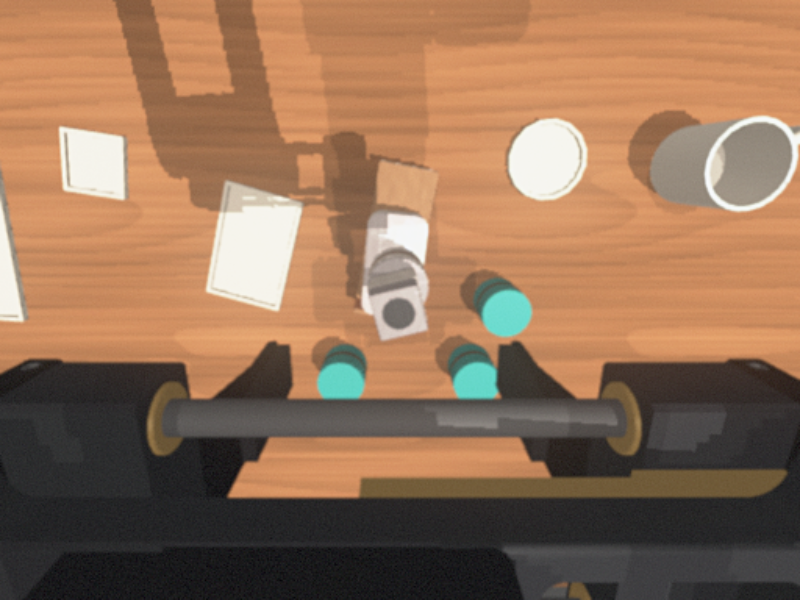

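The wrist view shows the tin's top as a quad near (398,311) with its yaw visible. The can and the white flat tin lie beneath it, with the carton end near (405,185). The trays are round (547,158), short (254,245) and square (95,163).

```bash
python3 - <<'E'
from h import *
c=grab("wrist");h=cv2.cvtColor(c["image"],cv2.COLOR_BGR2HSV)
print("trays");blobs(c,(h[...,1]<70)&(h[...,2]>190),.008)
P=cast(c,np.array([[369,293],[416,281],[427,331],[382,341]])*.64,.186)
print("tin",P.round(4).tolist(),rect(P),P.mean(0))
print("carton pts",cast(c,np.array([[377,157],[438,168]])*.64,.042).round(4).tolist())
print("tin edge",cast(c,np.array([[362,300],[370,215],[428,215]])*.64,.076).round(4).tolist())
x,y=np.int32(np.array([340,140])*.64);im=c["image"][y:y+135,x:x+90]
cv2.imwrite("pics/w1c.png",cv2.resize(im,None,fx=4.4,fy=4.4,interpolation=cv2.INTER_CUBIC));print(x,y)
E
```

```text
trays
[255. 193.] 1102.0 [662.  163.6  84.5  81.9 -61.2]
[253. 153.] 783.5 [586.2 156.2  69.7  55.6 -89.9]
[  4. 171.] 538.5 [ 618.6 -277.7  134.9   24.9  -15.1]
[162. 158.] 3415.0 [595.8  -2.7 129.8  86.1 -16.5]
[ 59. 104.] 1570.5 [ 505.8 -163.1   65.5   65.2   -8.7]
[350. 102.] 1997.5 [501.6 315.5  80.4  79.7 -89.8]
[481. 104.] 2745.5 [505.9 531.1  95.9  95.9 -80.7]
tin [[0.5948, 0.1371, 0.186], [0.5859, 0.1702, 0.186], [0.6236, 0.1789, 0.186], [0.6315, 0.1461, 0.186]] [608.8 158.1  38.6  34.3  13.6] [0.60898041 0.158093   0.186     ]
carton pts [[0.5002, 0.1383, 0.042], [0.5103, 0.1978, 0.042]]
tin edge [[0.6349, 0.1235, 0.076], [0.5521, 0.1326, 0.076], [0.552, 0.1865, 0.076]]
217 89
```

View pics/w1c.png

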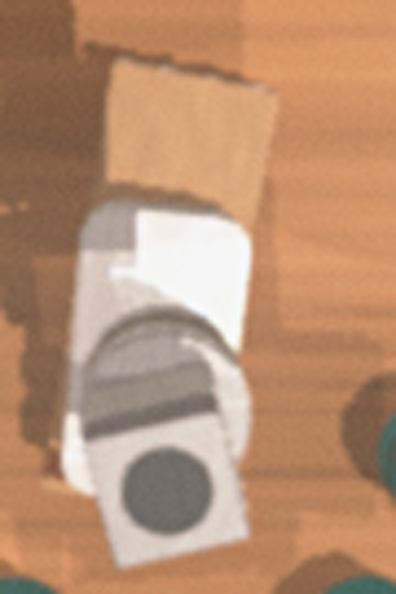

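```bash
python3 - <<'E'
from h import *
c=grab("wrist");f=lambda p:np.array(p)/4.4+[217,89]-.4
P=cast(c,f([[84,441],[215,408],[248,537],[121,568]]),.186)
print(rect(P),P.mean(0)); e=P[3]-P[0];e2=P[2]-P[1];print(np.degrees(np.arctan2(e[1],e[0])),np.degrees(np.arctan2(e2[1],e2[0])),cast(c,f([[167,491]]),.186))
# yaw of tool x = 180+yaw
for z in(.25,.152):move(P.mean(0)[:2].tolist()+[z],180+13.5)
E
```

```text
[609.4 157.6  35.8  34.   14.8] [0.60942539 0.15762201 0.186     ]
14.765944224851701 14.782980433060008 [[0.6097947  0.15761723 0.186     ]]
move [ 0.   -0.01 -2.68] [-0.672  0.11   2.001] yaw now -179.9
move [ 0.   -0.01 -2.68] [-0.674  0.109  5.267] yaw now -179.9
```

>>> {"name": "send_rows", "arguments": {
  "commands": [
    [0, 0, -2.95, -0.68, 0.113, 1, 1],
    [0, 0, -2.95, -0.68, 0.113, 1, 1],
    [0, 0, -2.95, -0.68, 0.113, 1.5, 1],
    [0, 0, -2.95, -0.68, 0.113, 2.5, 1],
    [0, 0, -2.95, -0.68, 0.113, 3.5, 1],
    [0, 0, -2.95, -0.68, 0.113, 4.4, 1],
    [0, 0, -2.95, -0.68, 0.113, 5, 1],
    [0, 0, -2.95, -0.68, 0.113, 5.4, 1],
    [0, 0, -2.95, -0.68, 0.113, 5.4, 1],
    [0, 0, -2.95, -0.68, 0.113, 5.4, 1],
    [0, 0, -2.95, -0.68, 0.113, 5.4, 0.7],
    [0, 0, -2.95, -0.68, 0.113, 5.4, 0.55],
    [0, 0, -2.95, -0.68, 0.113, 5.4, 0.45],
    [0, 0, -2.95, -0.68, 0.113, 5.4, 0.3],
    [0, 0, -2.95, -0.68, 0.113, 5.4, 0.3],
    [0, 0, -2.95, -0.68, 0.113, 5.4, 0.3],
    [0, 0, -2.95, -0.68, 0.113, 5.4, 0.3],
    [0, 0, -2.95, -0.68, 0.113, 5.4, 0.3]
  ]
}}

```text
time_s: 3.37
position: [0.6107, 0.1563, 0.1482]
tcp_rot: [[-0.967, -0.254, 0.0], [-0.254, 0.967, -0.0], [-0.0, -0.0, -1.0]]
force: [-0.8, 0.4, 0.5]
opening: 0.481
grasp_force: 0.0
```

>>> {"name": "send_rows", "arguments": {
  "commands": [
    [0, 0, 0, 0, 0, 0, 0.1],
    [0, 0, 0, 0, 0, 0, 0.1],
    [0, 0, 0, 0, 0, 0, 0.1],
    [0, 0, 0, 0, 0, 0, 0.1],
    [0, 0, 0, 0, 0, 0, 0.1],
    [0, 0, 0, 0, 0, 0, 0.1]
  ]
}}

```text
time_s: 3.87
position: [0.6107, 0.1564, 0.1481]
tcp_rot: [[-0.967, -0.254, -0.0], [-0.254, 0.967, 0.0], [0.0, 0.0, -1.0]]
force: [-0.1, 0.8, 0.7]
opening: 0.412
grasp_force: 29.9
```

```bash
python3 - <<'E'
from h import *
print(read_state()["grasp_force"],read_state()["opening"])
x,y,z=read_state()["position"]
move([x,y,.30],None)
# tray square yaw -8.7 -> tool yaw 180-8.7 (held tin yaw == tool yaw mod 90)
move([.5055,-.163,.30],171.3)
E
```

```text
29.945973730646074 0.41196183491864596
move [0. 0. 0.] [ 1.000e-03  1.000e-03 -5.064e+00] yaw now -165.3
move [ 0.   -0.    4.69] [ 6.099 -9.404 -5.064] yaw now -165.3
```

>>> {"name": "send_rows", "arguments": {
  "commands": [
    [0, 0, 0, 0, 0, -0.2, 0.1],
    [0, 0, 0, 0, 0, -0.6, 0.1],
    [0, 0, 0, 0, 0, -1.2, 0.1],
    [0, 0, 0, 0, 0, -2, 0.1],
    [0, 0, 0.5, 0.5, -0.5, -2.6, 0.1],
    [0, 0, 1, 1, -1.3, -3, 0.1],
    [0, 0, 1.6, 1.6, -2.3, -3, 0.1],
    [0, 0, 2.2, 2.2, -3.3, -3, 0.1],
    [0, 0, 2.8, 2.9, -4.4, -3, 0.1],
    [0, 0, 3.4, 3.6, -5.5, -3, 0.1],
    [0, 0, 4, 4.3, -6.6, -3, 0.1],
    [0, 0, 4.69, 4.9, -7.6, -2.6, 0.1],
    [0, 0, 4.69, 5.5, -8.5, -2, 0.1],
    [0, 0, 4.69, 5.9, -9.1, -1, 0.1],
    [0, 0, 4.69, 6.1, -9.4, 0, 0.1],
    [0, 0, 4.69, 6.1, -9.4, 1, 0.1],
    [0, 0, 4.69, 6.1, -9.4, 1, 0.1],
    [0, 0, 4.69, 6.1, -9.4, 1, 0.1]
  ]
}}

```text
time_s: 5.37
position: [0.5048, -0.1628, 0.1179]
tcp_rot: [[-0.988, 0.152, -0.002], [0.152, 0.988, 0.001], [0.003, 0.001, -1.0]]
force: [-0.5, 0.8, -1.4]
opening: 0.408
grasp_force: 29.9
```

```bash
python3 - <<'E'
from h import *
c=grab('wrist');print(read_state()['position'],read_state()["opening"])
cv2.imwrite('pics/w2.png',cv2.resize(c['image'],(800,600)))
# world tin underside = tcp z -.0205 approx
move([.5055,-.163,.025],171.3)
E
```

```text
[ 0.50618106 -0.16316508  0.11922864] 0.415611562790513
move [-0.    0.01  0.  ] [2.600e-02 3.000e-03 3.141e+00] yaw now 171.3
```

View pics/w2.png

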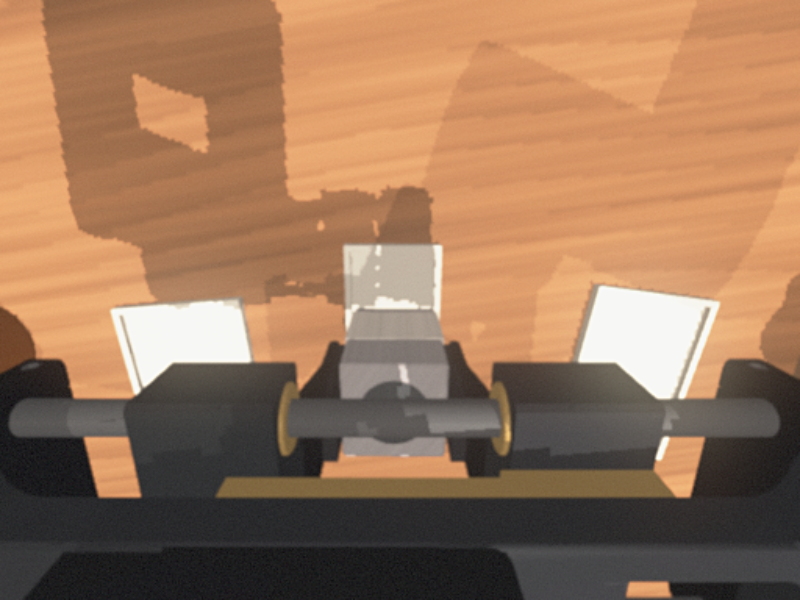

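The tin is held upright and centred over the square tray (about 392,300), with its sides parallel to the rim.

>>> {"name": "send_rows", "arguments": {
  "commands": [
    [0, 0, 0, 0, 0, 0.8, 0.1],
    [0, 0, 0, 0, 0, 1.6, 0.1],
    [0, 0, 0, 0, 0, 2.4, 0.1],
    [0, 0, 0, 0, 0, 2.8, 0.1],
    [0, 0, 0, 0, 0, 3, 0.1],
    [0, 0, 0, 0, 0, 3.1, 0.1],
    [0, 0, 0, 0, 0, 3.16, 0.1],
    [0, 0, 0, 0, 0, 3.19, 0.1],
    [0, 0, 0, 0, 0, 3.19, 0.1]
  ]
}}

```text
time_s: 6.17
position: [0.5064, -0.1633, 0.0236]
tcp_rot: [[-0.989, 0.151, 0.002], [0.151, 0.989, -0.001], [-0.002, -0.001, -1.0]]
force: [-0.3, 0.3, -1.4]
opening: 0.407
grasp_force: 29.9
```

>>> {"name": "send_rows", "arguments": {
  "commands": [
    [0, 0, 0, 0, 0, 0.02, 0.1],
    [0, 0, 0, 0, 0, 0.03, 0.1],
    [0, 0, 0, 0, 0, 0.03, 0.45],
    [0, 0, 0, 0, 0, 0.03, 0.6],
    [0, 0, 0, 0, 0, 0.03, 0.8],
    [0, 0, 0, 0, 0, 0.03, 0.8],
    [0, 0, 0, 0, 0, 0.03, 0.8],
    [0, 0, 0, 0, 0, 0.03, 0.8],
    [0, 0, 0, 0, 0, -0.5, 0.8],
    [0, 0, 0, 0, 0, -1.5, 0.8],
    [0, 0, 0, 0, 0, -3, 0.8],
    [0, 0, 0, 0, 0, -4.2, 1],
    [0, 0, 0, 0, 0, -5.4, 1],
    [0, 0, 0, 0, 0, -6.6, 1],
    [0, 0, 0, 0, 0, -7.5, 1],
    [0, 0, 0, 0, 0, -7.5, 1],
    [0, 0, 0, 0, 0, -7.5, 1]
  ]
}}

```text
time_s: 7.58
position: [0.5062, -0.1633, 0.2492]
tcp_rot: [[-0.988, 0.151, 0.004], [0.151, 0.988, -0.002], [-0.004, -0.002, -1.0]]
force: [0.4, 0.1, -0.7]
opening: 0.998
grasp_force: 0.0
```

```bash
python3 - <<'E'
from h import *
move([.58,.155,.25],180)
E
```

```text
move [-0.02  0.04 -1.74] [-0.824 10.861 -0.041] yaw now 171.3
```

>>> {"name": "send_rows", "arguments": {
  "commands": [
    [0, 0, -1.74, -0.82, 10.86, 0, 1],
    [0, 0, -1.74, -0.82, 10.86, 0, 1],
    [0, 0, -1.74, -0.82, 10.86, 0, 1],
    [0, 0, -1.74, -0.82, 10.86, 0, 1],
    [0, 0, -1.74, -0.82, 10.86, 0, 1],
    [0, 0, -1.74, -0.82, 10.86, 0, 1],
    [0, 0, -1.74, -0.82, 10.86, 0, 1],
    [0, 0, -1.74, -0.82, 10.86, 0, 1],
    [0, 0, -1.74, -0.82, 10.86, 0, 1],
    [0, 0, -1.74, -0.82, 10.86, 0, 1],
    [0, 0, -1.74, -0.82, 10.86, 0, 1],
    [0, 0, -1.74, -0.82, 10.86, 0, 1]
  ]
}}

```text
time_s: 8.58
position: [0.5783, 0.1541, 0.2462]
tcp_rot: [[-1.0, 0.001, -0.003], [0.001, 1.0, -0.001], [0.003, -0.001, -1.0]]
force: [0.3, -0.5, 0.4]
opening: 0.996
grasp_force: 0.0
```

```bash
python3 - <<'E'
from h import *
import pickle
c=grab('wrist');pickle.dump(c,open("w3.pkl","wb"));print(c["cw"][:3,3])
x,y=180,90
cv2.imwrite("pics/w3.png",cv2.resize(c["image"][y:y+150,x:x+150],None,fx=4,fy=4,interpolation=cv2.INTER_CUBIC))
t=grab("top")
cv2.imwrite("pics/t3.png",cv2.resize(t["image"][170:260,150:400],None,fx=3.2,fy=3.2,interpolation=cv2.INTER_CUBIC))
E
```

```text
[0.49866302 0.15445047 0.4084869 ]
```

View pics/w3.png

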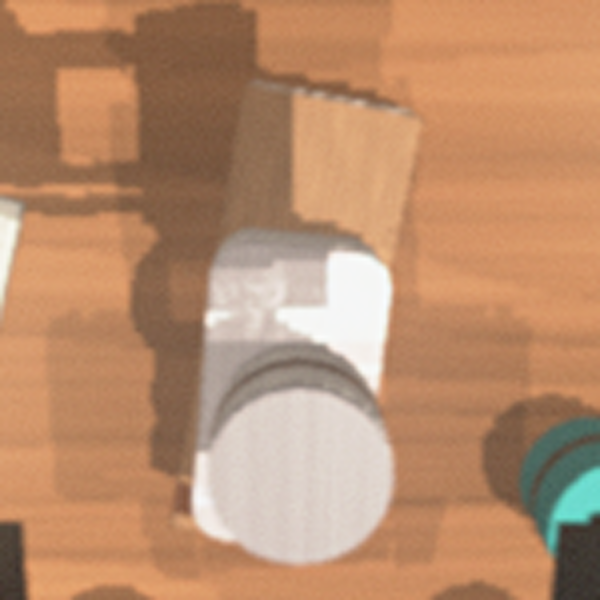

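View pics/t3.png

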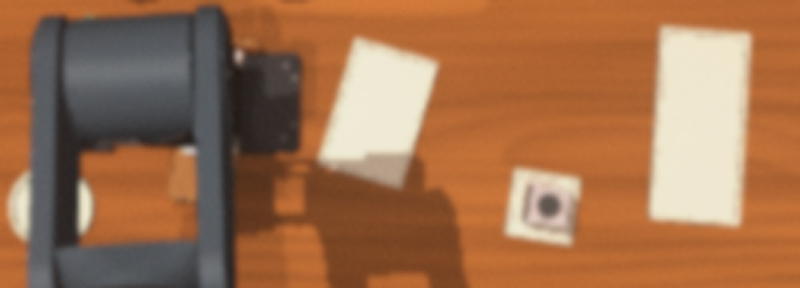

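The spice tin stands inside the square tray at about (548,205), upright. In the wrist crop the can top spans x 209–393 and y 385–563.

```bash
python3 - <<'E'
from h import *
import pickle
c=pickle.load(open("w3.pkl","rb"));f=lambda p:(np.array(p)+.5)/4+[180,90]-.5
P=cast(c,f([[209,470],[393,470],[302,385],[300,563]]),.128)*1000;print(P.round(1))
ctr=[(P[2,0]+P[3,0])/2e3,(P[0,1]+P[1,1])/2e3];print(ctr)
move(ctr+[.095],180)
Q=cast(c,f([[252,82],[418,118]]),.042)*1000;print("carton end corners",Q.round(1))
L=cast(c,f([[210,280],[198,440],[391,290],[381,380]]),.076)*1000;print("flat sides",L.round(1)); print("flat end",cast(c,f([[290,231]]),.076)*1000)
E
```

```text
[[604.8 132.  128. ]
 [604.8 183.1 128. ]
 [580.3 157.8 128. ]
 [633.1 157.3 128. ]]
[np.float64(0.6066747636574694), np.float64(0.15755368969450279)]
move [-0.   -0.02 -0.03] [-0.936  0.128  5.063] yaw now 179.9
carton end corners [[502.3 142.2  42. ]
 [513.8 196.8  42. ]]
flat sides [[561.3 129.6  76. ]
 [614.  124.5  76. ]
 [564.5 186.1  76. ]
 [593.7 183.7  76. ]]
flat end [[546.0417085  154.57685193  76.        ]]
```

>>> {"name": "send_rows", "arguments": {
  "commands": [
    [0, 0, 0, -0.94, 0.12, 0.5, 1],
    [0, 0, 0, -0.94, 0.12, 1.4, 1],
    [0, 0, 0, -0.94, 0.12, 2.4, 1],
    [0, 0, 0, -0.94, 0.12, 3.4, 1],
    [0, 0, 0, -0.94, 0.12, 4.3, 1],
    [0, 0, 0, -0.94, 0.12, 4.8, 1],
    [0, 0, 0, -0.94, 0.12, 5.03, 1],
    [0, 0, 0, -0.94, 0.12, 5.03, 1],
    [0, 0, 0, -0.94, 0.12, 5.03, 1],
    [0, 0, 0, -0.94, 0.12, 5.03, 0.3],
    [0, 0, 0, -0.94, 0.12, 5.03, 0.3],
    [0, 0, 0, -0.94, 0.12, 5.03, 0.3],
    [0, 0, 0, -0.94, 0.12, 5.03, 0.3],
    [0, 0, 0, -0.94, 0.12, 5.03, 0.3],
    [0, 0, 0, -0.94, 0.12, 5.03, 0.3],
    [0, 0, 0, -0.94, 0.12, 5.03, 0.3],
    [0, 0, 0, -0.94, 0.12, 5.03, 0.3],
    [0, 0, 0, -0.94, 0.12, 5.03, 0.3]
  ]
}}

```text
time_s: 10.18
position: [0.6075, 0.1587, 0.0969]
tcp_rot: [[-1.0, -0.0, 0.0], [-0.0, 1.0, -0.001], [-0.0, -0.001, -1.0]]
force: [-1.0, -2.0, 3.1]
opening: 0.587
grasp_force: 30.0
```

```bash
python3 - <<'E'
from h import *
move([.502,.315,.11],180)
E
```

```text
move [-0.01  0.    0.  ] [ 3.516  5.211 -0.441] yaw now -180.0
```

>>> {"name": "send_rows", "arguments": {
  "commands": [
    [0, 0, 0, 0, 0, -0.2, 0.3],
    [0, 0, 0, 0, 0, -0.6, 0.3],
    [0, 0, 0, 0, 0, -1.2, 0.3],
    [0, 0, 0, 0.3, 0.4, -1.7, 0.3],
    [0, 0, 0, 0.8, 1.1, -2, 0.3],
    [0, 0, 0, 1.4, 2, -2, 0.3],
    [0, 0, 0, 2, 3, -2, 0.3],
    [0, 0, 0, 2.6, 3.9, -1.7, 0.3],
    [0, 0, 0, 3.1, 4.6, -1.2, 0.3],
    [0, 0, 0, 3.4, 5, -0.6, 0.3],
    [0, 0, 0, 3.52, 5.21, 0, 0.3],
    [0, 0, 0, 3.52, 5.21, 0.6, 0.3],
    [0, 0, 0, 3.52, 5.21, 1.2, 0.3],
    [0, 0, 0, 3.52, 5.21, 1.2, 0.3],
    [0, 0, 0, 3.52, 5.21, 1.2, 0.3]
  ]
}}

```text
time_s: 11.43
position: [0.5011, 0.3153, 0.0602]
tcp_rot: [[-1.0, 0.0, -0.002], [0.0, 1.0, -0.001], [0.002, -0.001, -1.0]]
force: [0.1, 0.4, -2.1]
opening: 0.591
grasp_force: 30.0
```

```bash
python3 - <<'E'
from h import *
move([.502,.315,.0242],180);print(read_state()["position"])
c=grab('wrist');cv2.imwrite('pics/w4.png',cv2.resize(c['image'][60:340,80:450],(740,560)))
E
```

```text
move [-0.01 -0.02 -0.  ] [-0.032 -0.01   1.201] yaw now 180.0
[0.50111187 0.31531054 0.0602399 ]
```

View pics/w4.png

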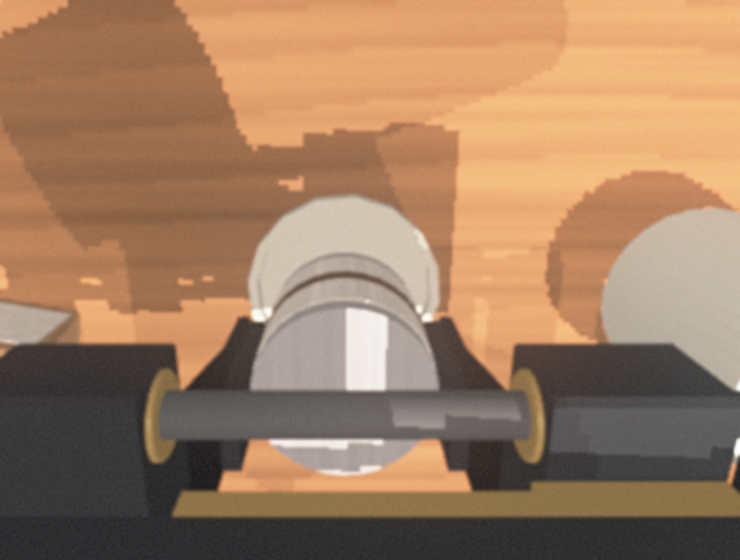

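The can is held upright and centred over the round tray (about 343,280), with the mug clear on the right.

>>> {"name": "send_rows", "arguments": {
  "commands": [
    [0, 0, 0, 0, 0, 0.5, 0.3],
    [0, 0, 0, 0, 0, 0.9, 0.3],
    [0, 0, 0, 0, 0, 1.1, 0.3],
    [0, 0, 0, 0, 0, 1.18, 0.3],
    [0, 0, 0, 0, 0, 1.22, 0.3],
    [0, 0, 0, 0, 0, 1.22, 0.3],
    [0, 0, 0, 0, 0, 1.22, 0.65],
    [0, 0, 0, 0, 0, 1.22, 0.8],
    [0, 0, 0, 0, 0, 1.22, 0.8],
    [0, 0, 0, 0, 0, 1.22, 0.8],
    [0, 0, 0, 0, 0, 1.22, 0.8],
    [0, 0, 0, 0, 0, 1.22, 0.8],
    [0, 0, 0, 0, 0, 0.6, 0.8],
    [0, 0, 0, 0, 0, -0.5, 0.8],
    [0, 0, 0, 0, 0, -1.7, 1],
    [0, 0, 0, 0, 0, -2.9, 1],
    [0, 0, 0, 0, 0, -4, 1],
    [0, 0, 0, 0, 0, -5, 1],
    [0, 0, 0, 0, 0, -5, 1]
  ]
}}

```text
time_s: 13.07
position: [0.5056, 0.317, 0.2176]
tcp_rot: [[-1.0, -0.0, 0.013], [0.0, 1.0, 0.005], [-0.013, 0.005, -1.0]]
force: [1.5, 1.0, 0.0]
opening: 0.988
grasp_force: 0.0
```

```bash
python3 - <<'E'
from h import *
move([.58,.155,.21],180)
E
```

```text
move [ 0.06  0.15 -0.  ] [-2.478 -5.4    0.256] yaw now 180.0
```

>>> {"name": "send_rows", "arguments": {
  "commands": [
    [0, 0, 0, -2.6, -5.4, 0.1, 1],
    [0, 0, 0, -2.6, -5.4, 0.1, 1],
    [0, 0, 0, -2.6, -5.4, 0.1, 1],
    [0, 0, 0, -2.6, -5.4, 0.1, 1],
    [0, 0, 0, -2.6, -5.4, 0.1, 1],
    [0, 0, 0, -2.6, -5.4, 0.1, 1],
    [0, 0, 0, -2.6, -5.4, 0.1, 1],
    [0, 0, 0, -2.6, -5.4, 0.1, 1],
    [0, 0, 0, -2.6, -5.4, 0.1, 1]
  ]
}}

```text
time_s: 13.82
position: [0.5786, 0.1548, 0.2073]
tcp_rot: [[-1.0, -0.002, -0.001], [-0.002, 1.0, 0.0], [0.001, 0.0, -1.0]]
force: [0.2, -0.7, 0.2]
opening: 1.002
grasp_force: 0.0
```

```bash
python3 - <<'E'
from h import *
import pickle
c=grab('wrist');pickle.dump(c,open("w5.pkl","wb"));print(c["cw"][:3,3])
cv2.imwrite("pics/w5.png",cv2.resize(c["image"][60:260,160:420],None,fx=3,fy=3,interpolation=cv2.INTER_CUBIC))
E
```

```text
[0.49875549 0.15474671 0.3694303 ]
```

View pics/w5.png

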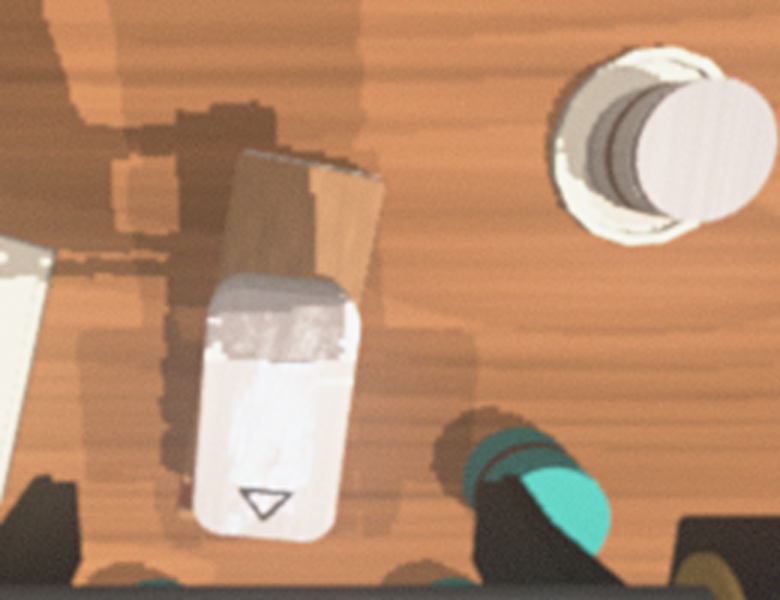

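The can sits in the round tray (about 650,140). The flat tin's top outline has its left edge at x≈205, right edge at x≈350, and ends at y≈308 and y≈541.

```bash
python3 - <<'E'
from h import *
import pickle
c=pickle.load(open("w5.pkl","rb"));f=lambda p:(np.array(p)+.5)/3+[160,60]-.5
names=["L1","L2","R1","R2","E1","E2"]
P=cast(c,f([[205,355],[196,480],[358,350],[340,500],[280,305],[265,541]]),.076)*1000
for n,p in zip(names,P):print(n,p.round(1))
print("carton",(cast(c,f([[243,150],[383,180],[360,300]]),.042)*1000).round(1).tolist())
print("teal base",(cast(c,f([[465,480]]),.0)*1000).round(1))
print("can top",(cast(c,f([[638,150],[775,145],[705,77],[705,221]]),.055)*1000).round(1).tolist())
h=cv2.cvtColor(c["image"],cv2.COLOR_BGR2HSV);m=(h[...,1]<60)&(h[...,2]>120)
m[:160]=0;blobs(c,m,.076)
E
```

```text
L1 [575.5 128.3  76. ]
L2 [626.2 123.6  76. ]
R1 [573.4 185.5  76. ]
R2 [634.7 180.3  76. ]
E1 [556.4 156.3  76. ]
E2 [652.7 150.6  76. ]
carton [[502.1, 141.9, 42.0], [513.3, 196.8, 42.0], [561.0, 189.3, 42.0]]
teal base [[659.  248.5   0. ]]
can top [[501.6, 289.9, 55.0], [499.6, 340.9, 55.0], [476.0, 311.0, 55.0], [527.6, 319.1, 55.0]]
[251. 197.] 3763.0 [601.9 153.8  99.1  57.2  -5.7]
[138. 189.] 3745.0 [586.7  24.3  85.3  69.2 -16.4]
```

```bash
python3 - <<'E'
from h import *
move([.6025,.154,.051],174.5)
E
```

```text
move [ 0.   -0.01  1.12] [-0.796 -0.033  5.212] yaw now -179.9
```

>>> {"name": "send_rows", "arguments": {
  "commands": [
    [0, 0, 1.12, -0.8, -0.03, 0.5, 1],
    [0, 0, 1.12, -0.8, -0.03, 1.4, 1],
    [0, 0, 1.12, -0.8, -0.03, 2.4, 1],
    [0, 0, 1.12, -0.8, -0.03, 3.4, 1],
    [0, 0, 1.12, -0.8, -0.03, 4.3, 1],
    [0, 0, 1.12, -0.8, -0.03, 4.9, 1],
    [0, 0, 1.12, -0.8, -0.03, 5.21, 1],
    [0, 0, 1.12, -0.8, -0.03, 5.21, 1],
    [0, 0, 1.12, -0.8, -0.03, 5.21, 1],
    [0, 0, 1.12, -0.8, -0.03, 5.21, 0.3],
    [0, 0, 1.12, -0.8, -0.03, 5.21, 0.3],
    [0, 0, 1.12, -0.8, -0.03, 5.21, 0.3],
    [0, 0, 1.12, -0.8, -0.03, 5.21, 0.3],
    [0, 0, 1.12, -0.8, -0.03, 5.21, 0.3],
    [0, 0, 1.12, -0.8, -0.03, 5.21, 0.3],
    [0, 0, 1.12, -0.8, -0.03, 5.21, 0.3],
    [0, 0, 1.12, -0.8, -0.03, 5.21, 0.3],
    [0, 0, 1.12, -0.8, -0.03, 5.21, 0.3]
  ]
}}

```text
time_s: 15.37
position: [0.604, 0.1525, 0.0518]
tcp_rot: [[-0.995, 0.098, 0.001], [0.098, 0.995, 0.0], [-0.001, 0.0, -1.0]]
force: [-0.1, 0.6, 4.9]
opening: 0.639
grasp_force: 30.0
```

```bash
python3 - <<'E'
from h import *
print(read_state()["position"]);move([.595,-.003,.1],180-16.5)
E
```

```text
[0.60403627 0.15253394 0.05176499]
move [0.01 0.01 2.17] [-0.21  -5.188 -1.61 ] yaw now 174.4
```

>>> {"name": "send_rows", "arguments": {
  "commands": [
    [0, 0, 0, 0, 0, -0.2, 0.3],
    [0, 0, 0, 0, 0, -0.6, 0.3],
    [0, 0, 0, 0, 0, -1.2, 0.3],
    [0, 0, 0.4, 0, -0.4, -1.7, 0.3],
    [0, 0, 0.8, 0, -1.1, -2, 0.3],
    [0, 0, 1.2, -0.1, -2, -2, 0.3],
    [0, 0, 1.7, -0.1, -3, -2, 0.3],
    [0, 0, 2.17, -0.2, -3.9, -1.8, 0.3],
    [0, 0, 2.17, -0.21, -4.6, -1.3, 0.3],
    [0, 0, 2.17, -0.21, -5, -0.7, 0.3],
    [0, 0, 2.17, -0.21, -5.19, -0.2, 0.3],
    [0, 0, 2.17, -0.21, -5.19, 0, 0.3],
    [0, 0, 2.17, -0.21, -5.19, 0, 0.3],
    [0, 0, 2.17, -0.21, -5.19, 0, 0.3]
  ]
}}

```text
time_s: 16.53
position: [0.5948, -0.0028, 0.0514]
tcp_rot: [[-0.959, 0.283, -0.0], [0.283, 0.959, 0.0], [0.0, 0.0, -1.0]]
force: [-0.1, 0.0, -2.5]
opening: 0.64
grasp_force: 30.0
```

```bash
python3 - <<'E'
from h import *
print(read_state()["position"]);move([.595,-.003,.0128],180-16.5)
c=grab('wrist');cv2.imwrite('pics/w6.png',cv2.resize(c['image'][60:340,80:450],(740,560)))
E
```

```text
[ 0.59476767 -0.002779    0.05144571]
move [ 0.   -0.    0.01] [-0.01  -0.005  1.288] yaw now 163.6
```

View pics/w6.png

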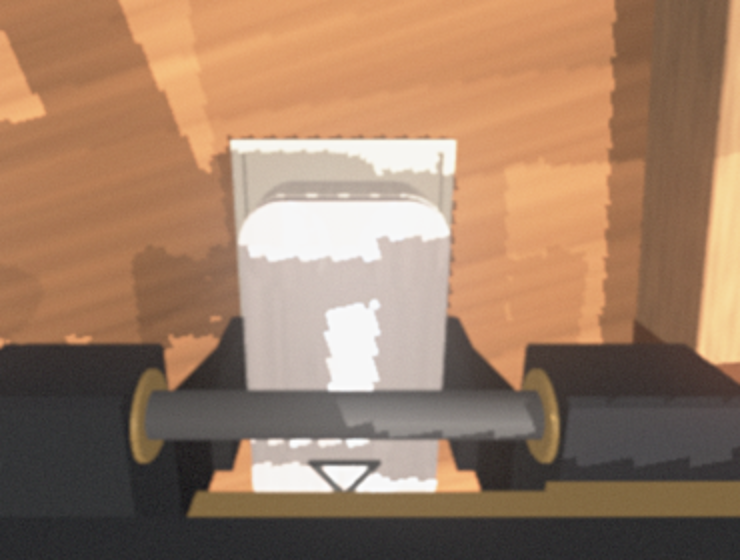

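The flat tin is parallel to and centred in the short tray (rim x 230–457, tin x 240–450). The carton is clear at far right.

>>> {"name": "send_rows", "arguments": {
  "commands": [
    [0, 0, 0, 0, 0, 0.5, 0.3],
    [0, 0, 0, 0, 0, 0.9, 0.3],
    [0, 0, 0, 0, 0, 1.15, 0.3],
    [0, 0, 0, 0, 0, 1.25, 0.3],
    [0, 0, 0, 0, 0, 1.3, 0.3],
    [0, 0, 0, 0, 0, 1.3, 0.3],
    [0, 0, 0, 0, 0, 1.3, 0.7],
    [0, 0, 0, 0, 0, 1.3, 0.85],
    [0, 0, 0, 0, 0, 1.3, 0.85],
    [0, 0, 0, 0, 0, 1.3, 0.85],
    [0, 0, 0, 0, 0, 1.3, 0.85],
    [0, 0, 0, 0, 0, 1.3, 0.85],
    [0, 0, 0, 0, 0, 0.8, 0.85],
    [0, 0, 0, 0, 0, -0.3, 0.85],
    [0, 0, 0, 0, 0, -1.5, 1],
    [0, 0, 0, 0, 0, -2.7, 1],
    [0, 0, 0, 0, 0, -4, 1],
    [0, 0, 0, 0, 0, -4, 1],
    [0, 0, 0, 0, 0, -4, 1]
  ]
}}

```text
time_s: 18.17
position: [0.5967, -0.0036, 0.1742]
tcp_rot: [[-0.959, 0.283, 0.007], [0.283, 0.959, -0.001], [-0.007, 0.001, -1.0]]
force: [0.3, -0.0, -0.8]
opening: 0.991
grasp_force: 0.0
```

```bash
python3 - <<'E'
from h import *
move([.56,.155,.18],170)
E
```

```text
move [ 0.    0.08 -1.29] [ 2.669  4.722 -0.208] yaw now 163.5
```

>>> {"name": "send_rows", "arguments": {
  "commands": [
    [0, 0, -1.29, 2.19, 4.86, -1.4, 1],
    [0, 0, -1.29, 2.19, 4.86, -1.4, 1],
    [0, 0, -1.29, 2.19, 4.86, -1.4, 1],
    [0, 0, -1.29, 2.19, 4.86, -1.4, 1],
    [0, 0, -1.29, 2.19, 4.86, -1.4, 1],
    [0, 0, -1.29, 2.19, 4.86, -1.4, 1],
    [0, 0, -1.29, 2.19, 4.86, -1.4, 1],
    [0, 0, -1.29, 2.19, 4.86, -1.4, 1],
    [0, 0, -1.29, 2.19, 4.86, -1.4, 1]
  ]
}}

```text
time_s: 18.92
position: [0.5729, 0.1537, 0.2121]
tcp_rot: [[-0.984, 0.176, -0.002], [0.176, 0.984, -0.0], [0.002, -0.001, -1.0]]
force: [-0.0, 0.1, 0.3]
opening: 0.996
grasp_force: 0.0
```

```bash
python3 - <<'E'
from h import *
import pickle
c=grab('wrist');pickle.dump(c,open("w7.pkl","wb"));print(c["cw"][:3,3])
cv2.imwrite("pics/w7.png",cv2.resize(c["image"][70:270,100:360],None,fx=3,fy=3,interpolation=cv2.INTER_CUBIC))
E
```

```text
[0.49443474 0.1679527  0.37435   ]
```

View pics/w7.png

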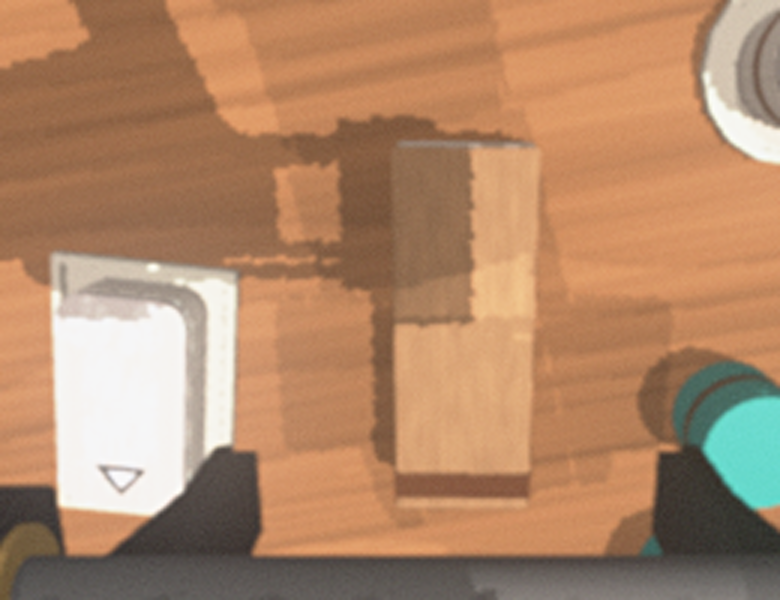

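The flat tin sits in the short tray. The carton top is fully seen, with corners at about (397,146), (540,148), (528,505) and (397,505).

```bash
python3 - <<'E'
from h import *
import pickle
c=pickle.load(open("w7.pkl","rb"));f=lambda p:(np.array(p)+.5)/3+[100,70]-.5
P=cast(c,f([[395,146],[540,149],[528,506],[397,504]]),.042);print((P*1000).round(1).tolist(),rect(P))
for i,j in((0,3),(1,2)):
    e=P[j]-P[i];print(np.degrees(np.arctan2(e[1],e[0])))
ctr=P.mean(0);print(ctr)
T=cast(c,f([[60,308],[185,303],[180,515],[62,508]]),.037);print("flat tin",T.mean(0),rect(T))
move([ctr[0],ctr[1],.016],170)
E
```

```text
[[502.9, 141.5, 42.0], [514.2, 198.1, 42.0], [668.9, 169.7, 42.0], [657.5, 111.3, 42.0]] [585.9 155.6 157.5  59.5 -11. ]
-11.048215888776124
-10.38667221649024
[0.58587259 0.15513674 0.042     ]
flat tin [ 0.59431881 -0.00140964  0.037     ] [592.9  -1.3 104.3  54.3 -17. ]
move [-0.01 -0.02 -0.03] [-0.423  0.127  6.545] yaw now 169.9
```

>>> {"name": "send_rows", "arguments": {
  "commands": [
    [0, 0, 0.1, -0.42, 0.13, 1, 1],
    [0, 0, 0.1, -0.42, 0.13, 2.2, 1],
    [0, 0, 0.1, -0.42, 0.13, 3.4, 1],
    [0, 0, 0.1, -0.42, 0.13, 4.6, 1],
    [0, 0, 0.1, -0.42, 0.13, 5.6, 1],
    [0, 0, 0.1, -0.42, 0.13, 6.3, 1],
    [0, 0, 0.1, -0.42, 0.13, 6.6, 1],
    [0, 0, 0.1, -0.42, 0.13, 6.6, 1],
    [0, 0, 0.1, -0.42, 0.13, 6.6, 1],
    [0, 0, 0.1, -0.42, 0.13, 6.6, 0.3],
    [0, 0, 0.1, -0.42, 0.13, 6.6, 0.3],
    [0, 0, 0.1, -0.42, 0.13, 6.6, 0.3],
    [0, 0, 0.1, -0.42, 0.13, 6.6, 0.3],
    [0, 0, 0.1, -0.42, 0.13, 6.6, 0.3],
    [0, 0, 0.1, -0.42, 0.13, 6.6, 0.3],
    [0, 0, 0.1, -0.42, 0.13, 6.6, 0.3],
    [0, 0, 0.1, -0.42, 0.13, 6.6, 0.3],
    [0, 0, 0.1, -0.42, 0.13, 6.6, 0.3]
  ]
}}

```text
time_s: 20.47
position: [0.5865, 0.1559, 0.0163]
tcp_rot: [[-0.983, 0.181, 0.001], [0.181, 0.983, -0.002], [-0.001, -0.002, -1.0]]
force: [-1.5, -4.7, 6.2]
opening: 0.684
grasp_force: 30.0
```

```bash
python3 - <<'E'
from h import *
print(read_state()["position"]);move([.584,-.3175,.1],180-4.3)
E
```

```text
[0.58650257 0.15586776 0.01632684]
move [-0.02  0.01 -1.23] [ -2.778 -15.538  -2.762] yaw now 169.6
```

>>> {"name": "send_rows", "arguments": {
  "commands": [
    [0, 0, 0, 0, 0, -0.2, 0.3],
    [0, 0, 0, 0, 0, -0.6, 0.3],
    [0, 0, 0, 0, 0, -1.2, 0.3],
    [0, 0, 0, 0, 0, -2, 0.3],
    [0, 0, 0, 0, -0.3, -2.8, 0.3],
    [0, 0, -0.1, -0.2, -0.9, -3.4, 0.3],
    [0, 0, -0.2, -0.3, -1.7, -3.7, 0.3],
    [0, 0, -0.3, -0.5, -2.7, -3.7, 0.3],
    [0, 0, -0.4, -0.7, -3.7, -3.7, 0.3],
    [0, 0, -0.5, -0.8, -4.7, -3.7, 0.3],
    [0, 0, -0.6, -1, -5.7, -3.7, 0.3],
    [0, 0, -0.7, -1.2, -6.7, -3.7, 0.3],
    [0, 0, -0.8, -1.4, -7.7, -3.7, 0.3],
    [0, 0, -0.9, -1.6, -8.7, -3.7, 0.3],
    [0, 0, -1, -1.7, -9.5, -3.7, 0.3],
    [0, 0, -1, -1.8, -10, -3.7, 0.3],
    [0, 0, -1, -1.8, -10.2, -3.7, 0.3],
    [0, 0, -1, -1.8, -10.2, -3.7, 0.3]
  ]
}}

```text
time_s: 21.97
position: [0.5831, -0.1544, 0.1262]
tcp_rot: [[-0.995, 0.098, -0.0], [0.098, 0.995, 0.001], [0.0, 0.001, -1.0]]
force: [-0.7, 0.7, -5.1]
opening: 0.686
grasp_force: 30.0
```

```bash
python3 - <<'E'
from h import *
print(read_state()["position"],read_state()["force"],read_state()["opening"]);move([.584,-.3175,.07],180-4.3)
E
```

```text
[ 0.58310018 -0.15442979  0.1262005 ] [-0.69982484  0.73451209 -5.10467314] 0.6864539706433711
move [ 0.01 -0.   -0.27] [-0.564 -5.408  1.87 ] yaw now 174.4
```

>>> {"name": "send_rows", "arguments": {
  "commands": [
    [0, 0, -0.1, -0.1, -0.4, 0, 0.3],
    [0, 0, -0.27, -0.2, -1.2, 0, 0.3],
    [0, 0, -0.27, -0.3, -2.2, 0, 0.3],
    [0, 0, -0.27, -0.4, -3.2, 0, 0.3],
    [0, 0, -0.27, -0.5, -4.2, 0, 0.3],
    [0, 0, -0.27, -0.56, -5, 0.2, 0.3],
    [0, 0, -0.27, -0.56, -5.41, 0.7, 0.3],
    [0, 0, -0.27, -0.56, -5.41, 1.3, 0.3],
    [0, 0, -0.27, -0.56, -5.41, 1.87, 0.3],
    [0, 0, -0.27, -0.56, -5.41, 1.87, 0.3],
    [0, 0, -0.27, -0.56, -5.41, 1.87, 0.3]
  ]
}}

```text
time_s: 22.88
position: [0.5833, -0.3137, 0.0679]
tcp_rot: [[-0.997, 0.071, -0.005], [0.071, 0.997, 0.005], [0.005, 0.004, -1.0]]
force: [-0.3, 0.2, -4.5]
opening: 0.69
grasp_force: 30.0
```

```bash
python3 - <<'E'
from h import *
print(read_state()["position"]);move([.584,-.3175,.0193],180-4.3)
c=grab('wrist');cv2.imwrite('pics/w8.png',cv2.resize(c['image'][20:340,80:450],(740,640))[:600])
h=cv2.cvtColor(c["image"],cv2.COLOR_BGR2HSV);blobs(c,(h[...,1]<70)&(h[...,2]>190),.008)
E
```

```text
[ 0.58325151 -0.31370449  0.06790127]
move [ 0.05 -0.06  0.04] [-0.042 -0.131  1.619] yaw now 175.9
[243.  99.] 1696.5 [ 497.  -311.4   89.5   12.6   85.9]
[454.  94.] 7845.5 [ 508.  -146.4  100.4   64.7   81.1]
```

View pics/w8.png

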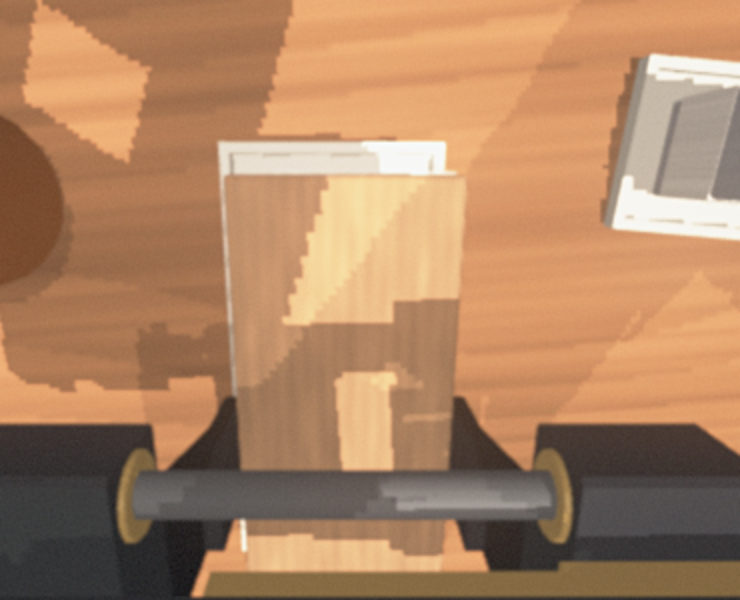

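The tray is below, with its near rim at (218–447,140) and centre at about (0.584, -0.318), as measured before. The carton is about 4 mm to the right, so I'll correct that on the way down. The jar is clear at left.

>>> {"name": "send_rows", "arguments": {
  "commands": [
    [0.05, -0.06, 0.04, -0.04, -0.13, 0, 0.3],
    [0.05, -0.06, 0.04, -0.04, -0.13, 0.3, 0.3],
    [0.05, -0.06, 0.04, -0.04, -0.13, 0.7, 0.3],
    [0.05, -0.06, 0.04, -0.04, -0.13, 1.1, 0.3],
    [0.05, -0.06, 0.04, -0.04, -0.13, 1.3, 0.3],
    [0.05, -0.06, 0.04, -0.04, -0.13, 1.3, 0.3],
    [0.05, -0.06, 0.04, -0.04, -0.13, 1.3, 0.3]
  ]
}}

```text
time_s: 23.52
position: [0.5849, -0.3205, 0.03]
tcp_rot: [[-0.997, 0.076, 0.003], [0.076, 0.997, -0.003], [-0.003, -0.003, -1.0]]
force: [0.2, -0.0, -5.1]
opening: 0.689
grasp_force: 30.0
```

```bash
python3 - <<'E'
from h import *
print(read_state()["force"],read_state()["position"]);move([.584,-.3175,.0193],180-4.3)
E
```

```text
[ 0.24876459 -0.04048455 -5.12449625] [ 0.5848537  -0.32054036  0.02996663]
move [-0.04  0.04 -0.01] [0.037 0.1   0.355] yaw now 175.6
```

>>> {"name": "send_rows", "arguments": {
  "commands": [
    [0, 0, 0, 0.03, 0.1, 0, 0.3],
    [0, 0, 0, 0.03, 0.1, 0.15, 0.3],
    [0, 0, 0, 0.03, 0.1, 0.28, 0.3],
    [0, 0, 0, 0.03, 0.1, 0.34, 0.3],
    [0, 0, 0, 0.03, 0.1, 0.36, 0.3],
    [0, 0, 0, 0.03, 0.1, 0.36, 0.3]
  ]
}}

```text
time_s: 24.02
position: [0.5848, -0.3179, 0.0201]
tcp_rot: [[-0.997, 0.076, 0.005], [0.076, 0.997, -0.005], [-0.005, -0.004, -1.0]]
force: [0.5, 0.6, -4.7]
opening: 0.686
grasp_force: 30.0
```

>>> {"name": "send_rows", "arguments": {
  "commands": [
    [0, 0, 0, 0, 0, 0.03, 0.3],
    [0, 0, 0, 0, 0, 0.05, 0.3],
    [0, 0, 0, 0, 0, 0.05, 0.3]
  ]
}}

```text
time_s: 24.27
position: [0.5851, -0.3181, 0.0194]
tcp_rot: [[-0.997, 0.076, 0.005], [0.076, 0.997, -0.005], [-0.006, -0.005, -1.0]]
force: [-0.3, 1.1, -2.4]
opening: 0.687
grasp_force: 30.0
```

Contact has begun, so I'll release, rise and check.

>>> {"name": "send_rows", "arguments": {
  "commands": [
    [0, 0, 0, 0, 0, 0.01, 0.75],
    [0, 0, 0, 0, 0, 0.01, 0.85],
    [0, 0, 0, 0, 0, 0.01, 0.9],
    [0, 0, 0, 0, 0, 0.01, 0.9],
    [0, 0, 0, 0, 0, 0.01, 0.9],
    [0, 0, 0, 0, 0, 0.01, 0.9],
    [0, 0, 0, 0, 0, -0.5, 0.9],
    [0, 0, 0, 0, 0, -1.4, 0.9],
    [0, 0, 0, 0, 0, -2.6, 0.9],
    [0, 0, 0, 0, 0, -3.8, 0.9],
    [0, 0, 0, 0, 0, -5, 0.9],
    [0, 0, 0, 0, 0, -6.2, 0.9],
    [0, 0, 0, 0, 0, -7, 0.9],
    [0, 0, 0, 0, 0, -7, 0.9],
    [0, 0, 0, 0, 0, -7, 0.9]
  ]
}}

```text
time_s: 25.52
position: [0.5846, -0.3175, 0.231]
tcp_rot: [[-0.997, 0.076, 0.008], [0.076, 0.997, -0.007], [-0.009, -0.007, -1.0]]
force: [0.2, -0.3, -0.4]
opening: 0.901
grasp_force: 0.0
```

```bash
python3 - <<'E'
from h import *
print(read_state()["position"])
c=grab('wrist');s=grab('scene')
a=cv2.resize(c['image'],(400,300));b=cv2.resize(s['image'][110:280,100:480],(800,358))
o=np.zeros((358+240,800,3),np.uint8);o[:358]=b;o[358:,:320]=cv2.resize(c['image'],(320,240))
o[358:,320:]=cv2.resize(c['image'][60:270,100:460],(480,240));cv2.imwrite('pics/end.png',o)
E
```

```text
[ 0.58462153 -0.31749272  0.23100078]
```

View pics/end.png

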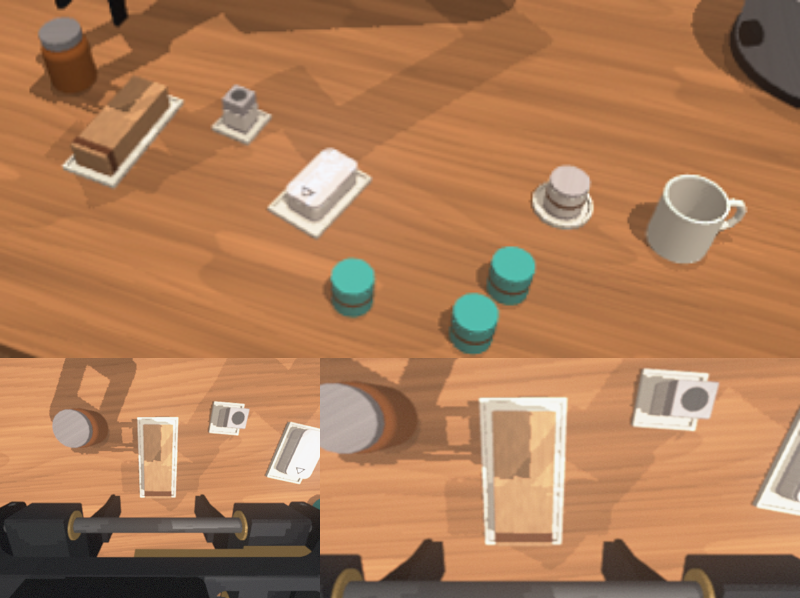

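All four things stand in their trays, and the mug and jar are untouched. The carton's far margin looks thin, so I'll check its centre numerically.

```bash
python3 - <<'E'
from h import *
c=grab('wrist');f=lambda p:(np.array(p)-[320,358])/[480/360,240/210]+[100,60]
print(cast(c,f([[493,410],[555,408],[556,541],[497,541]]),.045).round(4).tolist())
h=cv2.cvtColor(c["image"],cv2.COLOR_BGR2HSV)
m=(h[...,1]<70)&(h[...,2]>170);m[:, :200]=0;m[:,300:]=0;m[230:]=0
blobs(c,m,.008)
E
```

```text
[[0.5006, -0.3373, 0.045], [0.5028, -0.2806, 0.045], [0.6566, -0.2872, 0.045], [0.652, -0.3483, 0.045]]
[251. 154.] 2374.5 [ 584.9 -318.4  187.3   89.1   -4.3]
```

```bash
python3 - <<'E'
from h import *
import pickle
c=grab('wrist');pickle.dump(c,open("w9.pkl","wb"))
cv2.imwrite("pics/w9.png",cv2.resize(c["image"][85:235,190:310],None,fx=4,fy=4,interpolation=cv2.INTER_CUBIC))
E
```

```text
(no output)
```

View pics/w9.png

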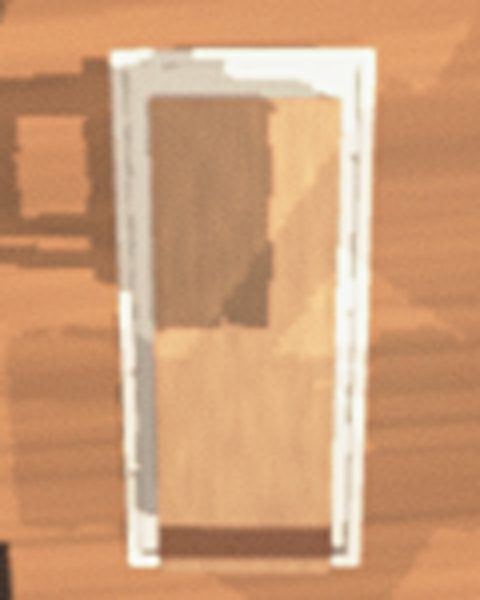

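The carton lies within the rim, with top corners at about (150,97), (341,96), (330,572) and (160,570).

```bash
python3 - <<'E'
from h import *
import pickle
c=pickle.load(open("w9.pkl","rb"));f=lambda p:(np.array(p)+.5)/4+[190,85]-.5
P=cast(c,f([[150,97],[341,96],[330,572],[160,570]]),.045);print(P.mean(0),rect(P))
from rig import bot
if abs(P.mean(0)[0]-.5845)<.008 and abs(P.mean(0)[1]+.318)<.008: print(bot.hand_in())
E
```

```text
[ 0.58499557 -0.31759721  0.045     ] [ 585.1 -317.8  159.2   59.3   -4.3]
the job is handed in; nothing more can be done
None
```

I set the spice tin, can, flat tin and carton down in that order, each upright in its own tray, left the mug and jar alone, and handed the job in at about 26 s; no verdict came back.

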